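# Put the sharpening plate away in the slanted rack

## Task

Take the sharpening plate out of its upright stand and slide it, orange grip uppermost, into the slanted wooden rack, in whichever of the two slots lets it go fully home: a scrap of wood, out of sight, is jammed deep in the other slot and stops the plate short there. Keep hold of the plate all the way down instead of letting it drop in, then let go of it. Leave the oil bottle, screwdriver and tape measure where they are.

Things in the scene. Friction and masses are not known exactly. Their poses are not given: they have to be found in the camera images.
- plate: Sharpening plate: flat rigid slab 70 mm wide (x), 10 mm thick (y), 140 mm long (z), 0.24 to 0.39 kg; dark grey metal, its top 50 mm an orange grip of the same width and thickness. Origin at the centre of its lower (grey) end face, z to the orange end. Starts upright in the stand, orange end up. The same when turned half round about z.
- plate_foot (a point): Centre of the plate's lower (grey) end face, the end that goes into the slot first.
- plate_top (a point): Centre of the plate's upper (orange) end face, 140 mm from the foot.
- stand: Low grey plastic stand, fixed: base 120 x 70 x 10 mm, on it two rails 90 mm long (x), 30 mm high, with a 12.5 mm gap (y) between them, closed at the ends to 74 mm. The plate's lower 30 mm stand in the gap, on the base's top (10 mm above the bench). Origin under the centre of the base, z up.
- rack: Slanted wooden rack, fixed: block 104 x 140 x 87 mm on a base 170 x 160 x 12 mm; its top face and two slots (64 mm apart along y) lean 30 degrees from vertical to its -x side, towards the robot; highest point 145 mm above the bench. Origin on the bench under the block, z up. An offcut jammed at the bottom of one slot, unknown which, stops the plate 25 mm short of home.
- slot_left: The slot on the rack's +y side. Origin at the centre of its mouth, in the sloping top face; z points out along the slot's axis (30 degrees from vertical), x along its 74 mm width, y across its 12.5 mm gap. Floor 75 mm below the mouth (z = -75 mm): a plate fully home stands 65 mm proud. No lead-in chamfer; yellow strips mark the mouth.
- slot_right: The slot on the rack's -y side, the same in size, frame and looks as slot_left.
- oil: Bystander: oil bottle, 48 mm across, 130 mm high, red cap, standing behind the rack. Origin at the centre of its foot.
- screwdriver: Bystander: screwdriver lying on the bench between stand and rack, about 200 mm long. Origin near its middle, x along it.
- tape: Bystander: yellow tape measure, 70 x 40 x 64 mm, standing behind the stand. Origin at the centre of its underside.

How it is judged:
At the end, for the whole second after the job is handed in: The plate stands orange end up in one of the rack's slots, parallel to the slot within 0.1 rad, its foot at least 69 mm below the mouth (the floor is at 75 mm; in the blocked slot it stops at about 50 mm), at rest (((x of plate_foot in the frame of slot_left between -0.008 and 0.008 m and y of plate_foot in the frame of slot_left between -0.005 and 0.005 m and z of plate_foot in the frame of slot_left below -0.069 m and z of plate_top in the frame of slot_left above 0.05 m and angle between the z axis of plate and the z axis of slot_left, either way round below 0.1 rad) or (x of plate_foot in the frame of slot_right between -0.008 and 0.008 m and y of plate_foot in the frame of slot_right between -0.005 and 0.005 m and z of plate_foot in the frame of slot_right below -0.069 m and z of plate_top in the frame of slot_right above 0.05 m and angle between the z axis of plate and the z axis of slot_right, either way round below 0.1 rad)) and linear speed of plate below 0.02 m/s); the robot touches nothing.
It fails at once if the plate drops into a slot: at its mouth or inside it, not touched by the fingers and moving faster than 0.35 m/s (((x of plate_foot in the frame of slot_left between -0.02 and 0.02 m and y of plate_foot in the frame of slot_left between -0.01 and 0.01 m and z of plate_foot in the frame of slot_left between -0.09 and 0.03 m) or (x of plate_foot in the frame of slot_right between -0.02 and 0.02 m and y of plate_foot in the frame of slot_right between -0.01 and 0.01 m and z of plate_foot in the frame of slot_right between -0.09 and 0.03 m)) and contact force between plate and the fingers below 0.05 N and linear speed of plate above 0.35 m/s).
It fails at once if a bystander (oil bottle, screwdriver, tape measure) is moved by more than 30 mm or the bottle knocked over (distance of any of oil, screwdriver, tape from where it was at the start of the episode above 0.03 m or angle between oil's own z axis and vertical above 0.5 rad).
It also fails if it takes over 54 s, if anything falls off the work surface, if the arm or the gripper's body presses on something with over 40 N, if the wrist force passes 120 N, or if a joint passes its speed limit or range.

## Robot

A 7-joint arm with a two-finger parallel gripper is mounted at the origin on the work surface. World frame = base frame: x ahead of the robot, y to its left, z up, the work surface at z = 0. Lengths are in m, angles in rad, forces in N, time in s.
With the tool pointing down it reaches from about 0.425 to 0.925 m from the base axis. Payload 6.8 kg.
Tool frame: the origin (TCP) lies midway between the tips of the shut fingers; the grasp point (between the pads) lies 19 mm behind it (r.grip_depth is the distance from the TCP to the grasp point, in m); z points along the fingers, y is the line along which they close (so a half turn about z gives the same grasp; the last joint's range is limited). The gripper opens to 85 mm and grips with 20 to 120 N. Pads are 22 mm wide; open, the fingers measure 114 mm over their backs; the gripper's body (76 mm by 85 mm) begins 54 mm behind the grasp point. The pads swing forward as they close: fully open they stand 13 mm farther back than shut.
Start: joints at [1.183, 0.477, 0.022, 1.555, -0.011, 1.109, -0.083], TCP at [0.186, -0.649, 0.231] pointing down, gripper open.
Joint ranges: [-2.96, 2.96], [-0.34, 2.1], [-1.41, 1.46], [0.24, 2.44], [-1.37, 4.51], [0.17, 1.92], [-2.96, 2.96]. Speed limits (rad/s): [2.39, 2.39, 3.14, 3.14, 3.14, 3.14, 3.14].

## Interface

Orientations are given as a rotation vector (axis times angle).
In Python, from bench import telemetry, grab_frame, calibration, order, silhouettes, r gives the robot as it stands.
- The arm moves only by the tool apply_moves, never from a script. Its argument "moves" is a list of rows, each a list of 7 numbers: the turn, a rotation vector about the tool's x, y, z scaled (see below), then the shift along the tool's x, y, z scaled (see below), then the opening, from -1 (shut) to 1 (fully open). A call has exactly 8 rows; each row shifts and turns the commanded pose from where the row before left it, along the tool's axes as they then stand; what a row does not reach is not made up. The controller multiplies each number of a shift by 1000 mm and each number of a turn by 6 degrees. A row lasts 1/12 s, in which the tool goes at most 41.7 mm and 7.16 degrees, less where a joint would pass 70% of its speed; a pose out of reach is approached as far as the arm can. A call with a number of a shift or a turn outside -1 to 1 is refused whole. A call with a gripper value outside its range is refused whole. The fingers move at their own pace and stop on an object; "grip_force" is the grip in N (left out, the last holds). Time passes only in rows, so rows that do not move let the fingers close, or fill a call up. It gives the time, the measured TCP pose, the force, the opening and the grip force at its end, in the units of the state.
- telemetry.get_obs(): the state, without advancing time (a new reading comes with each control period).
- grab_frame(name): name is "scene" or "top" or "wrist"; returns the picture (420x560x3 uint8, blue, green, red); there is no depth.
- calibration(name): a dict with "fx", "fy", "cx", "cy" (pixels), "k1" (the pictures are not rectified: a ray, as slopes to the right and down, at radius r is drawn at 1 + k1 r^2 times it, then the intrinsics apply), "world_from_camera" (4x4, takes a point from camera to world coordinates); the wrist camera has in their place "mount" (4x4, takes a point from camera to tool coordinates, whose origin is the TCP and whose axes are the flange's). Camera axes: x right, y down, z forward; pixel columns grow to the right and rows downward; lengths in m; the calibration is good to about 2 mm. A picture is of the moment at which its call begins: read the wrist's pose just before it. calibration takes no time and is no camera call.
- order.hand_in(): hands the job in; it is judged then, once.
Trained networks look in the newest picture that a camera, given by its name, has taken for a name from the list of things; names that differ only in an ending like _2 or _b are one class to them, and where a whole thing is asked for, a point or a joint stands for the part that bears it (a point fixed in the world has none). Each returns a list of dicts, best first, with "p" (0 to 1); they miss things now and then, are a little off and sometimes report something else, mostly with a low value. They report only what shows in the picture. A call takes as long as a camera call.
- silhouettes(thing, camera): "mask" (420x560 bool, what is visible of it) and "extent" ([centre column, centre row, width, height] in pixels, round what is visible of it).
The state is a dict: "clock": time; "joints": joint angles; "qvel": joint speeds; "tau": joint torques, N m; "tcp_pos": TCP position; "orientation": TCP orientation; "contact_force": force on the tool from outside, world axes, zero at the start; "moment": the same for the moment, N m; "grip_width": finger opening in m; "gripper_force": force on a finger pad.
Only numpy, scipy, OpenCV 4.12 (cv2) and the standard library are available. Lean on these libraries where they do the work, as an engineer would, in place of code of your own. Each camera call takes 0.05 s, during which the arm holds its last target. There are 200 camera calls.

## Working session

There is one attempt and no reset: what is moved stays moved. The work goes in short steps, Python scripts to look and compute and a tool call to move; the robot and the scene stay as the last step left them, time stands still between calls to the robot, and variables do not carry over. Pictures are saved under pics/ and viewed, at most 10 in all, crops included, and the job is handed in when it is done.

Besides the shell and the picture viewer there is one more tool, called after "Call:" as name(argument=value, ...), one argument or row to a line, values as JSON. apply_moves: Moves the arm, as the interface text tells. Its arguments: {"type":"object","properties":{"moves":{"type":"array"},"grip_force":{"type":"number"}},"required":["moves"]}

```bash
mkdir -p pics; ls; python3 - <<'E'
from bench import telemetry, grab_frame, calibration, silhouettes, r
import cv2,numpy as np
o=telemetry.get_obs(); print({k:np.round(v,3).tolist() for k,v in o.items()})
for n in("scene","top"):
    im=grab_frame(n); cv2.imwrite(f"pics/{n}0.png",im)
    c=calibration(n); print(n,{k:np.round(v,4).tolist() for k,v in c.items()})
    for t in("plate","stand","rack","slot_left","slot_right","oil","screwdriver","tape"):
        s=silhouettes(t,n); print(t,[(round(float(q["p"]),2),np.round(q["extent"]).tolist(),int(q["mask"].sum())) for q in s[:2]])
        if s: np.save(f"pics/{n}_{t}.npy",s[0]["mask"])
a=cv2.imread("pics/scene0.png");b=cv2.imread("pics/top0.png")
print(r.grip_depth, calibration("wrist"))
E
```

```text
pics
{'clock': 0.0, 'joints': [1.183, 0.478, 0.022, 1.556, -0.011, 1.109, -0.083], 'qvel': [-0.001, 0.0, -0.0, 0.0, 0.001, -0.0, -0.0], 'tau': [0.001, -59.646, 1.609, -28.12, 0.013, 0.009, 0.0], 'tcp_pos': [0.186, -0.648, 0.23], 'orientation': [-3.109, -0.438, 0.001], 'contact_force': [-0.441, -0.157, 0.407], 'moment': [-0.034, -0.003, -0.029], 'gripper_force': 0.0, 'grip_width': 0.086}
scene {'fx': 409.5687, 'fy': 409.5687, 'cx': 276.5802, 'cy': 207.7114, 'k1': -0.1264, 'world_from_camera': [[0.6575, 0.6087, -0.444, 0.9802], [0.7535, -0.5319, 0.3865, -0.3286], [-0.0009, -0.5887, -0.8083, 0.8078], [0.0, 0.0, 0.0, 1.0]]}
plate [(0.93, [329.0, 161.0, 28.0, 48.0], 989)]
stand [(0.68, [327.0, 186.0, 52.0, 39.0], 966)]
rack [(0.66, [189.0, 248.0, 95.0, 107.0], 6212)]
slot_left []
slot_right [(0.43, [163.0, 214.0, -2.0, 4.0], 6), (0.22, [329.0, 159.0, 28.0, 48.0], 980)]
oil [(0.81, [216.0, 294.0, 27.0, 48.0], 854)]
screwdriver [(0.86, [250.0, 206.0, 56.0, 49.0], 479)]
tape [(0.92, [367.0, 205.0, 36.0, 33.0], 808), (0.41, [331.0, 160.0, 33.0, 47.0], 965)]
top {'fx': 425.828, 'fy': 425.828, 
[... 385 characters left out ...]
35.0], 162)]
slot_right [(0.66, [386.0, 276.0, 25.0, 39.0], 168)]
oil [(0.98, [383.0, 188.0, 33.0, 35.0], 674)]
screwdriver [(0.83, [284.0, 259.0, 15.0, 96.0], 724)]
tape [(0.98, [189.0, 165.0, 23.0, 38.0], 785)]
0.0187 {'fx': 347.7497279251601, 'fy': 347.7497279251601, 'cx': 277.5761955328247, 'cy': 207.81259758587285, 'k1': -0.04961227587183056, 'mount': array([[-8.06383984e-04, -9.64976048e-01, -2.62336760e-01,
         6.55572183e-02],
       [ 9.99999616e-01, -6.88278949e-04, -5.42093201e-04,
        -6.85422248e-04],
       [ 3.42546085e-04, -2.62337097e-01,  9.64976233e-01,
        -1.41605866e-01],
       [ 0.00000000e+00,  0.00000000e+00,  0.00000000e+00,
         1.00000000e+00]])}
```

```bash
python3 - <<'E'
import cv2,numpy as np
a=cv2.imread("pics/scene0.png")[110:330,130:420];b=cv2.imread("pics/top0.png")[120:330,150:440]
cv2.imwrite("pics/s1.png",cv2.resize(a,(790,599),interpolation=cv2.INTER_CUBIC))
cv2.imwrite("pics/t1.png",cv2.resize(b,(800,579),interpolation=cv2.INTER_CUBIC))
E
```

```text
(no output)
```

View pics/s1.png

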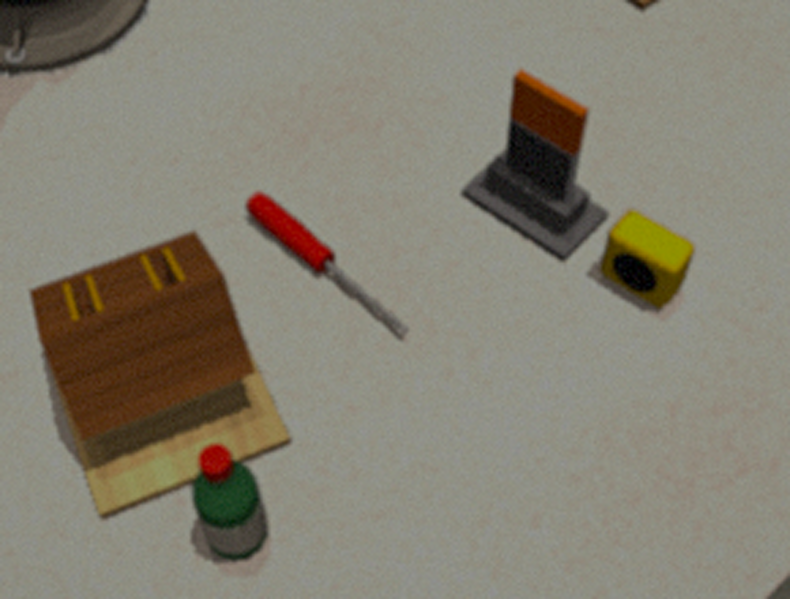

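View pics/t1.png

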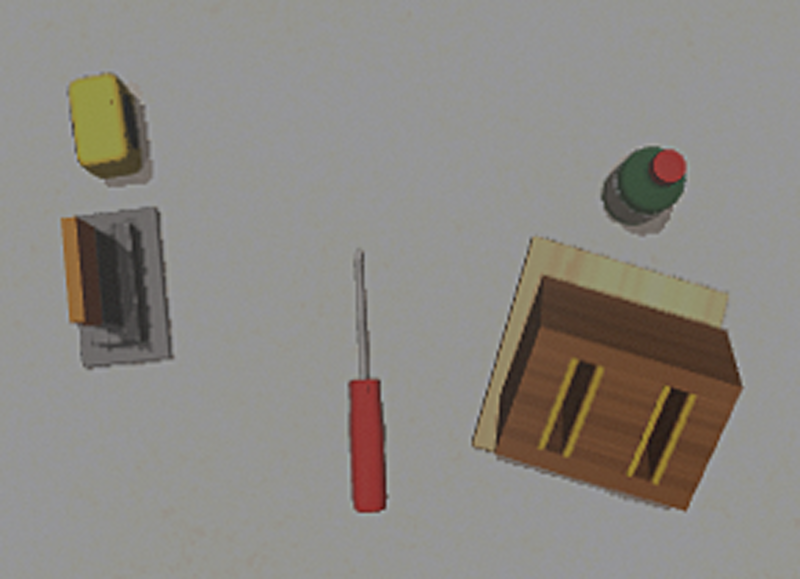

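```bash
cat > h.py <<'E'
import numpy as np,cv2
from scipy.spatial.transform import Rotation as R
from bench import calibration
def und(c,p):
    K=np.array([[c["fx"],0,c["cx"]],[0,c["fy"],c["cy"]],[0,0,1.]])
    q=cv2.undistortPoints(np.array(p,float).reshape(-1,1,2),K,np.array([c["k1"],0,0,0,0.]))[:,0]
    return np.c_[q,np.ones(len(q))]
def proj(c,T,P):
    K=np.array([[c["fx"],0,c["cx"]],[0,c["fy"],c["cy"]],[0,0,1.]])
    M=np.linalg.inv(T)
    return cv2.projectPoints(np.array(P,float).reshape(-1,1,3),cv2.Rodrigues(M[:3,:3])[0],M[:3,3],K,np.array([c["k1"],0,0,0,0.]))[0][:,0]
def camT(name,obs=None):
    c=calibration(name)
    if name!="wrist": return np.array(c["world_from_camera"])
    T=np.eye(4);T[:3,:3]=R.from_rotvec(obs["orientation"]).as_matrix();T[:3,3]=obs["tcp_pos"]
    return T@np.array(c["mount"])
def tri(rays):  # list of (origin,dir)
    A=np.zeros((3,3));b=np.zeros(3);Q=[]
    for o,d in rays:
        d=d/np.linalg.norm(d);M=np.eye(3)-np.outer(d,d);A+=M;b+=M@o;Q.append((M,o))
    x=np.linalg.solve(A,b); return x,max(np.linalg.norm(M@(x-o)) for M,o in Q)
def ray(name,p,obs=None):
    T=camT(name,obs);return T[:3,3],T[:3,:3]@und(calibration(name),[p])[0]
def onz(name,p,z,obs=None):
    o,d=ray(name,p,obs);return o+d*(z-o[2])/d[2]
E
python3 - <<'E'
from h import *
S=lambda x,y:(130+x/2.724,110+y/2.7227)
T=lambda x,y:(150+x/2.7586,120+y/2.757)
def m(n,t,s):
    x,e=tri([ray("top",T(*t)),ray("scene",S(*s))]);print(n,x.round(4),round(e,4))
m("ptop far/near1",(69,218),(587,107)); m("ptop near",(76,324),(518,72))
for n,a,b in[("R","",[]),]:pass
m("slR far",(681,392),(87.5,315)); m("slR near",(643,478.5),(78,281))
m("slL far",(588,363),(169,286)); m("slL near",(555.5,451),(158,252))
m("cap oil",(669,165),(215,460))
for n,t in[("drv tip",(358,250)),("drv end",(368,510)),("tape",(100,120))]: print(n,onz("top",T(*t),0.02).round(3))
E
```

```text
ptop far/near1 [0.6001 0.2001 0.1552] 0.0035
ptop near [0.5298 0.1932 0.1477] 0.0025
slR far [ 0.4923 -0.2086  0.134 ] 0.0016
slR near [ 0.4326 -0.191   0.0972] 0.0022
slL far [ 0.5102 -0.1473  0.1328] 0.0007
slL near [ 0.4517 -0.1286  0.0994] 0.0036
cap oil [ 0.646  -0.204   0.1272] 0.001
drv tip [0.595 0.008 0.02 ]
drv end [ 0.399 -0.003  0.02 ]
tape [0.694 0.213 0.02 ]
```

Call:
apply_moves(
  moves=[
    [0, 0, 0, 0.027, -0.0233, -0.012, 1],
    [0, 0, 0, 0.027, -0.0233, -0.012, 1],
    [0, 0, 0, 0.027, -0.0233, -0.012, 1],
    [0, 0, 0, 0.027, -0.0233, -0.012, 1],
    [0, 0, 0, 0.027, -0.0233, -0.012, 1],
    [0, 0, 0, 0.027, -0.0233, -0.012, 1],
    [0, 0, 0, 0.027, -0.0233, -0.012, 1],
    [0, 0, 0, 0.027, -0.0233, -0.006, 1],
  ],
)

```text
clock: 1.57
tcp_pos: [0.3436, -0.4088, 0.3231]
orientation: [3.109, 0.437, 0.002]
contact_force: [0.8, -0.6, -0.2]
grip_width: 0.0852
gripper_force: 0.0
```

Call:
apply_moves(
  moves=[
    [0, 0, 0, 0.027, -0.0233, 0, 1],
    [0, 0, 0, 0.027, -0.0233, 0, 1],
    [0, 0, 0, 0.027, -0.0233, 0, 1],
    [0, 0, 0, 0.027, -0.0233, 0, 1],
    [0, 0, 0, 0.027, -0.0233, 0, 1],
    [0, 0, 0, 0.027, -0.0233, 0, 1],
    [0, 0, 0, 0.027, -0.0233, 0, 1],
    [0, 0, 0, 0.027, -0.0233, 0, 1],
  ],
)

```text
clock: 2.23
tcp_pos: [0.4993, -0.1697, 0.3216]
orientation: [3.111, 0.438, 0.001]
contact_force: [0.8, -0.2, 0.2]
grip_width: 0.0854
gripper_force: 0.0
```

```bash
cat > snap.py <<'E'
import sys,pickle,cv2
from h import *
from bench import telemetry,grab_frame
o=telemetry.get_obs();n=sys.argv[1];im=grab_frame("wrist");o2=telemetry.get_obs()
pickle.dump(o,open(f"pics/{n}.pkl","wb"));cv2.imwrite(f"pics/{n}.png",im)
M=R.from_rotvec(o["orientation"]).as_matrix()
print(o["clock"],np.round(o["tcp_pos"],4),"x",M[:,0].round(3),"z",M[:,2].round(3),"q",np.round(o["joints"],2),"F",np.round(o["contact_force"],1),"w",round(o["grip_width"],4),"moved",np.round(np.subtract(o2["tcp_pos"],o["tcp_pos"]),4))
E
python3 snap.py w1
```

```text
2.2333 [ 0.4993 -0.1697  0.3216] x [0.961 0.276 0.   ] z [ 0.001 -0.    -1.   ] q [ 0.49  0.17 -0.32  1.77  0.06  1.2  -1.14] F [ 0.8 -0.2  0.2] w 0.0854 moved [0.004  0.008  0.0002]
```

View pics/w1.png

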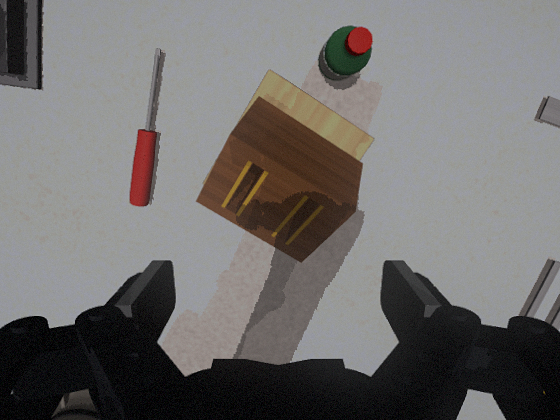

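Call:
apply_moves(
  moves=[
    [0, 0, 0, -0.027, -0.008, 0.015, 1],
    [0, 0, 0.92, 0, 0, 0.02, 1],
    [0, 0, 0.92, 0, 0, 0.02, 1],
    [0, 0, 0.92, 0, 0, 0.025, 1],
    [0, 0, 0.92, 0, 0, 0, 1],
    [0, 0, 0.92, 0, 0, 0, 1],
    [0, 0, 0.92, 0, 0, 0, 1],
    [0, 0, 0, 0, 0, 0, 1],
  ],
)

```text
clock: 2.95
tcp_pos: [0.4704, -0.1711, 0.2413]
orientation: [3.106, -0.472, 0.0]
contact_force: [-0.0, -0.0, -0.1]
grip_width: 0.0855
gripper_force: 0.0
```

```bash
python3 snap.py w2; python3 - <<'E'
from h import *
import pickle
for n in("w1","w2"):
    im=cv2.imread(f"pics/{n}.png");h=cv2.cvtColor(im,cv2.COLOR_BGR2HSV)
    m=cv2.inRange(h,(20,140,45),(34,255,255))
    k,l,s,c=cv2.connectedComponentsWithStats(m)
    print(n,[(s[i].tolist(),c[i].round(1).tolist()) for i in range(1,k) if s[i][4]>25])
E
```

```text
2.95 [ 0.4704 -0.1711  0.2413] x [ 0.955 -0.297  0.   ] z [-0. -0. -1.] q [ 0.45  0.19 -0.25  1.94  0.06  1.02 -1.7 ] F [-0.  -0.  -0.1] w 0.0855 moved [0.0001 0.0001 0.0001]
w1 [([222, 162, 29, 45, 185], [236.2, 183.6]), ([243, 172, 25, 34, 146], [254.9, 188.3]), ([288, 196, 20, 22, 65], [297.3, 206.1]), ([298, 207, 25, 23, 63], [309.9, 218.4]), ([272, 218, 17, 19, 47], [280.2, 226.3])]
w2 [([323, 161, 11, 57, 230], [327.8, 186.2]), ([240, 163, 12, 68, 286], [245.2, 194.1]), ([301, 162, 7, 68, 260], [303.5, 190.9]), ([214, 164, 17, 68, 295], [221.7, 195.6]), ([322, 219, 5, 10, 29], [323.8, 223.6])]
```

View pics/w2.png

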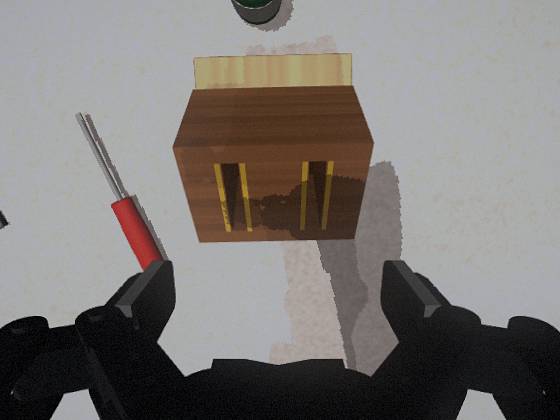

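```bash
cat > rackfit.py <<'E'
from h import *
import pickle
from scipy.optimize import least_squares
def ends(n,minA=40,close=(3,15)):
    im=cv2.imread(f"pics/{n}.png");h=cv2.cvtColor(im,cv2.COLOR_BGR2HSV)
    m=cv2.inRange(h,(19,130,35),(36,255,255)); m[:150]=0; m[260:]=0
    m=cv2.morphologyEx(m,cv2.MORPH_CLOSE,np.ones(close[::-1],np.uint8))
    k,l,s,c=cv2.connectedComponentsWithStats(m);E=[]
    for i in range(1,k):
        if s[i][4]<minA: continue
        ys,xs=np.nonzero(l==i);vx,vy,x0,y0=cv2.fitLine(np.c_[xs,ys].astype(np.float32),cv2.DIST_HUBER,0,.01,.01).ravel()
        t=(xs-x0)*vx+(ys-y0)*vy;d=np.array([vx,vy]);p=np.array([x0,y0])
        a,b=p+d*(t.min()-.3),p+d*(t.max()+.3); E.append(sorted([a,b],key=lambda q:q[1]))
    return sorted(E,key=lambda e:e[0][0]+e[1][0])
def frame(p):
    x,y,yaw,z=p[:4];h=np.array([np.cos(yaw),np.sin(yaw),0]);up=np.array([0,0,1.]);c,s=np.cos(np.pi/6),.5
    X=h*c+up*s;Z=-h*s+up*c;Y=np.cross(Z,X);return np.array([x,y,z]),X,Y,Z
def pts(p):
    C,X,Y,Z=frame(p);a,L=p[4],p[5]
    return [[C+Y*(yc+sg*a)+X*e*L for e in(1,-1)] for yc in(.032,-.032) for sg in(1,-1)]
if __name__=="__main__":
    E=ends("w2");print(np.round(E,1).tolist());o=pickle.load(open("pics/w2.pkl","rb"));c=calibration("wrist");T=camT("wrist",o)
    f=lambda p:np.r_[(proj(c,T,np.array(pts(p)).reshape(-1,3))-np.array(E).reshape(-1,2)).ravel(),(p[3]-.1155)/.001,(p[5]-.037)/.0005]
    r=least_squares(f,[.472,-.169,-.3,.115,.0085,.037]);print(r.x.round(4),np.degrees(r.x[2]),r.fun.round(1))
    np.save("rack.npy",r.x);C,X,Y,Z=frame(r.x);print("L",(C+.032*Y).round(4),"R",(C-.032*Y).round(4),X.round(3),Z.round(3))
    for n in("top","scene"):
        print(n,proj(calibration(n),camT(n),[C+.032*Y,C-.032*Y]).round(1).tolist())
E
python3 rackfit.py
```

```text
[[[215.8, 163.4], [228.4, 231.6]], [[241.5, 162.5], [249.5, 230.5]], [[304.5, 160.8], [302.1, 229.3]], [[330.5, 160.5], [323.1, 228.4]]]
[ 0.4709 -0.1685 -0.2755  0.1154  0.0092  0.037 ] -15.786119421272197 [-0.1  0.  -0.  -0.5 -0.2  0.1  0.1  0.1  0.2  0.2 -0.  -0.  -0.  -0.2
  0.2  0.3 -0.1  0.1]
L [ 0.4796 -0.1377  0.1154] R [ 0.4622 -0.1992  0.1154] [ 0.833 -0.236  0.5  ] [-0.481  0.136  0.866]
top [[356.0, 268.0], [388.7, 277.8]]
scene [[188.7, 208.3], [159.6, 219.0]]
```

Call:
apply_moves(
  moves=[
    [0, 0, 0, -0.002, -0.038, -0.002, 1],
    [0, 0, 0, -0.002, -0.038, -0.002, 1],
    [0, 0, 0, -0.002, -0.038, -0.002, 1],
    [0, 0, 0, -0.002, -0.038, -0.002, 1],
    [0, 0, 0, -0.002, -0.038, -0.002, 1],
    [0, 0, 0, -0.002, -0.038, 0, 1],
    [0, 0, 0, -0.002, -0.038, 0, 1],
    [0, 0, 0, -0.002, -0.038, 0, 1],
  ],
)

```text
clock: 3.67
tcp_pos: [0.5449, 0.126, 0.2517]
orientation: [-3.107, 0.462, -0.001]
contact_force: [0.1, -0.9, 0.2]
grip_width: 0.0855
gripper_force: 0.0
```

Call:
apply_moves(
  moves=[
    [0, 0, 0, -0.002, -0.038, 0, 1],
    [0, 0, 0, 0, -0.038, 0, 1],
    [0, 0, -0.96, 0, 0, 0, 1],
    [0, 0, -0.96, 0, 0, 0, 1],
    [0, 0, -0.96, 0, 0, 0, 1],
    [0, 0, -0.96, 0, 0, 0, 1],
    [0, 0, 0, 0, 0, 0, 1],
    [0, 0, 0, 0, 0, 0, 1],
  ],
)

```text
clock: 4.33
tcp_pos: [0.5651, 0.1973, 0.2514]
orientation: [-3.137, -0.161, -0.0]
contact_force: [0.5, 0.2, -0.1]
grip_width: 0.0857
gripper_force: 0.0
```

```bash
python3 snap.py w3; python3 - <<'E'
import cv2,numpy as np
im=cv2.imread("pics/w3.png");h=cv2.cvtColor(im,cv2.COLOR_BGR2HSV)
m=cv2.inRange(h,(3,150,60),(18,255,255))
k,l,s,c=cv2.connectedComponentsWithStats(m)
print([(s[i].tolist(),c[i].round(1).tolist()) for i in range(1,k) if s[i][4]>40])
i=1+np.argmax(s[1:,4]);ys,xs=np.nonzero(l==i);print(cv2.boxPoints(cv2.minAreaRect(np.c_[xs,ys].astype(np.float32))))
E
```

```text
4.3333 [0.5651 0.1973 0.2514] x [0.995 0.102 0.   ] z [ 0.  0. -1.] q [-0.04  0.38 -0.52  1.69  0.21  1.12 -2.09] F [ 0.5  0.2 -0.1] w 0.0857 moved [-0. -0.  0.]
[([273, 158, 15, 94, 1192], [280.3, 202.9]), ([551, 318, 9, 13, 60], [556.2, 324.0])]
[[272.43213 158.17484]
 [285.97748 157.8984 ]
 [287.8767  250.9617 ]
 [274.33136 251.23813]]
```

View pics/w3.png

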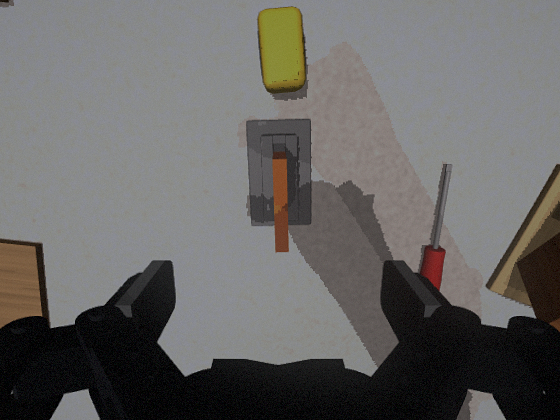

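```bash
python3 - <<'E'
from h import *
import pickle
o=pickle.load(open("pics/w3.pkl","rb"))
im=cv2.imread("pics/w3.png");h=cv2.cvtColor(im,cv2.COLOR_BGR2HSV);m=cv2.inRange(h,(3,150,60),(18,255,255));m[:,500:]=0
print(h[150:180:3,280].tolist())
for rr in(185,200,215,230,245):
    xs=np.nonzero(m[rr])[0];print(rr,xs.min(),xs.max(),onz("wrist",((xs.min()+xs.max())/2,rr),.15,o).round(4),np.linalg.norm(onz("wrist",(xs.min()-.5,rr),.15,o)-onz("wrist",(xs.max()+.5,rr),.15,o)).round(4))
n=onz("wrist",(281,251.5),.15,o);print("near",n)
for z in(.15,.1):print("far",onz("wrist",(279.2,157.7),z,o))
print(tri([ray("wrist",(281,251.5),o),ray("top",(150+76/2.7586,120+324/2.757)),ray("scene",(130+518/2.724,110+72/2.7227))]))
E
```

```text
[[135, 8, 62], [5, 129, 67], [10, 150, 63], [11, 167, 122], [12, 176, 135], [11, 178, 133], [12, 173, 134], [11, 169, 140], [12, 176, 133], [12, 178, 133]]
185 274 286 [0.5813 0.198  0.15  ] 0.0093
200 274 286 [0.5704 0.1968 0.15  ] 0.0094
215 275 287 [0.5593 0.1949 0.15  ] 0.0095
230 275 287 [0.5478 0.1937 0.15  ] 0.0096
245 276 287 [0.5361 0.1921 0.15  ] 0.009
near [0.5309087  0.19196888 0.15      ]
far [0.60058515 0.20052921 0.15      ]
far [0.59450185 0.19970097 0.1       ]
(array([0.53014266, 0.19245542, 0.14852781]), np.float64(0.002670121491584855))
```

Call:
apply_moves(
  moves=[
    [0, 0, -0.2, 0.0005, 0.001, 0.02, 1],
    [0, 0, 0, 0, 0, 0.03, 1],
    [0, 0, 0, 0, 0, 0.03, 1],
    [0, 0, 0, 0, 0, 0.03, 1],
    [0, 0, 0, 0, 0, 0.02, 1],
    [0, 0, 0, 0, 0, 0.015, 1],
    [0, 0, 0, 0, 0, 0, 1],
    [0, 0, 0, 0, 0, 0, 0.2],
  ],
  grip_force=60,
)

```text
clock: 5.05
tcp_pos: [0.5653, 0.1965, 0.106]
orientation: [3.135, 0.194, -0.002]
contact_force: [-0.1, 0.1, -0.3]
grip_width: 0.0754
gripper_force: 0.0
```

Call:
apply_moves(
  moves=[
    [0, 0, 0, 0, 0, 0, -0.3],
    [0, 0, 0, 0, 0, 0, -1],
    [0, 0, 0, 0, 0, 0, -1],
    [0, 0, 0, 0, 0, 0, -1],
    [0, 0, 0, 0, 0, 0, -1],
    [0, 0, 0, 0, 0, 0, -1],
    [0, 0, 0, 0, 0, 0, -1],
    [0, 0, 0, 0, 0, 0, -1],
  ],
  grip_force=60,
)

```text
clock: 5.72
tcp_pos: [0.5661, 0.1966, 0.107]
orientation: [3.135, 0.195, 0.002]
contact_force: [-0.5, -0.5, 5.0]
grip_width: 0.0094
gripper_force: 59.6
```

Call:
apply_moves(
  moves=[
    [0, 0, 0, 0, 0, -0.01, -1],
    [0, 0, 0, 0, 0, -0.025, -1],
    [0, 0, 0, 0, 0, -0.035, -1],
    [0, 0, 0, 0, 0, -0.035, -1],
    [0, 0, 0.955, 0, 0, -0.035, -1],
    [0, 0, 0.955, 0, 0, -0.035, -1],
    [0, 0, 0.955, 0, 0, -0.02, -1],
    [0, 0, 0.955, 0, 0, 0, -1],
  ],
)

```text
clock: 6.38
tcp_pos: [0.5673, 0.1981, 0.3072]
orientation: [-3.106, 0.438, -0.011]
contact_force: [0.8, -0.2, -2.2]
grip_width: 0.0094
gripper_force: 59.3
```

```bash
cat > go.py <<'E'
# go.py L|R height_of_foot_above_mouth [foot_below_tcp]: delta to target in current tool axes
import sys
from rackfit import *
from bench import telemetry
o=telemetry.get_obs();p=np.load("rack.npy");C,X,Y,Z=frame(p)
s={"L":.032,"R":-.032}[sys.argv[1]];h=float(sys.argv[2]);d=float(sys.argv[3]) if len(sys.argv)>3 else .097
t=C+s*Y+Z*(h+d);M=R.from_rotvec(o["orientation"]).as_matrix();G=np.c_[X,-Y,-Z]
e=np.array(o["tcp_pos"])
print(o["clock"],"tcp",e.round(4),"target",t.round(4),"delta tool",(M.T@(t-e)).round(4),"turn units",(np.degrees(R.from_matrix(M.T@G).as_rotvec())/6).round(3))
print("in slot frame x,y,foot height",(X@(e-t)).round(4),(Y@(e-t)).round(4),(Z@(e-t)+h).round(4),"F slot",(np.array([X,Y,Z])@o["contact_force"]).round(1),"moment tool",(M.T@o["moment"]).round(2),"w",round(o["grip_width"],4),"q",np.round(o["joints"],2))
E
python3 go.py L 0.03
```

```text
6.3833 tcp [0.5673 0.1981 0.3072] target [ 0.4185 -0.1204  0.2254] delta tool [-0.0555  0.3477  0.0795] turn units [-0.041  4.938 -0.055]
in slot frame x,y,foot height 0.0898 0.347 0.0726 F slot [-0.3  0.  -2.4] moment tool [0.07 0.06 0.05] w 0.0094 q [-0.08  0.33 -0.46  1.63  0.15  1.21 -2.42]
```

Call:
apply_moves(
  moves=[
    [0, 0.62, 0, 0, 0.038, 0, -1],
    [0, 0.62, 0, 0, 0.038, 0, -1],
    [0, 0.62, 0, 0, 0.038, 0, -1],
    [0, 0.62, 0, 0, 0.038, 0, -1],
    [0, 0.62, 0, 0, 0.038, 0, -1],
    [0, 0.62, 0, 0, 0.038, 0, -1],
    [0, 0.62, 0, 0, 0.038, 0, -1],
    [0, 0.6, 0, 0, 0.038, 0, -1],
  ],
)

```text
clock: 7.05
tcp_pos: [0.4812, -0.0973, 0.3012]
orientation: [2.941, -0.407, 0.782]
contact_force: [0.6, 0.1, -1.9]
grip_width: 0.0091
gripper_force: 60.1
```

Call:
apply_moves(
  moves=[
    [0, 0, 0, -0.01, 0.02, 0, -1],
    [0, 0, 0, -0.015, 0.015, 0, -1],
    [0, 0, 0, -0.02, 0, 0, -1],
    [0, 0, 0, -0.02, 0, 0, -1],
    [0, 0, 0, -0.015, 0, 0, -1],
    [0, 0, 0, -0.01, 0, 0, -1],
    [0, 0, 0, 0, 0, 0, -1],
    [0, 0, 0, 0, 0, 0, -1],
  ],
)

```text
clock: 7.72
tcp_pos: [0.3982, -0.1083, 0.2571]
orientation: [2.943, -0.407, 0.779]
contact_force: [-0.1, 0.0, -2.6]
grip_width: 0.0092
gripper_force: 60.1
```

```bash
python3 go.py L 0.03; python3 snap.py w4
```

```text
7.7167 tcp [ 0.3982 -0.1083  0.2571] target [ 0.4185 -0.1204  0.2254] delta tool [0.0042 0.0061 0.0388] turn units [-0.     0.057  0.005]
in slot frame x,y,foot height -0.004 0.0061 0.0689 F slot [-1.4  0.  -2.2] moment tool [-0.04 -0.78 -0.01] w 0.0092 q [ 0.27 -0.26 -0.21  2.43  0.13  0.45 -1.89]
7.7167 [ 0.3982 -0.1083  0.2571] x [ 0.836 -0.236  0.495] z [ 0.476 -0.135 -0.869] q [ 0.27 -0.26 -0.21  2.43  0.13  0.45 -1.89] F [-0.1  0.  -2.6] w 0.0092 moved [-0.0001 -0.0001 -0.0003]
```

View pics/w4.png

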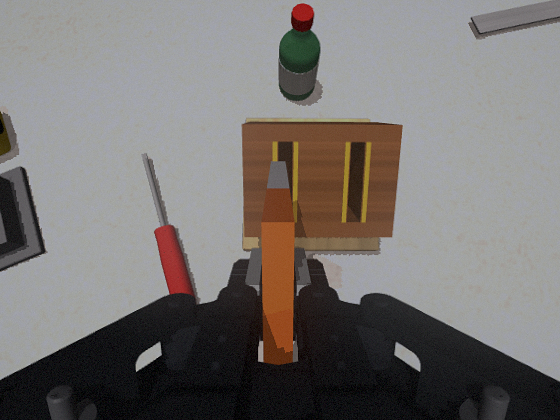

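```bash
python3 - <<'E'
from h import *
import pickle
o=pickle.load(open("pics/w4.pkl","rb"));c=calibration("wrist");T=np.array(c["mount"])
# plate in tool coords: foot at z=.097
for z in(.097,.047+0,.007,-.043):
    print(z,proj(c,T,[[.035,-.005,z],[.035,.005,z]]).round(1).tolist())
print("near top",proj(c,T,[[-.035,-.005,-.043],[-.035,.005,-.043]]).round(1).tolist())
im=cv2.imread("pics/w4.png");g=cv2.cvtColor(im,cv2.COLOR_BGR2HSV)
m=cv2.inRange(g,(3,120,60),(16,255,255))
for r in(200,210,215,220,225,240,260,300,340):
    xs=np.nonzero(m[r,240:320])[0]+240
    print(r,xs.min(),xs.max())
for r in(166,170,176,182): print(r,im[r,262:296:1].sum(1).tolist())
print("col",[(r,im[r,278].tolist()) for r in list(range(158,168,2))+list(range(188,196,2))+list(range(216,228,2))+list(range(356,368,2))])
E
```

```text
0.097 [[270.6, 158.5], [285.1, 158.5]]
0.047 [[268.8, 169.9], [287.0, 169.9]]
0.007 [[266.6, 184.3], [289.4, 184.3]]
-0.043 [[261.4, 217.4], [295.0, 217.4]]
near top [[264.3, 405.1], [292.3, 405.1]]
200 245 319
210 244 319
215 244 319
220 244 319
225 244 319
240 261 294
260 262 294
300 262 293
340 263 292
166 [250, 243, 236, 245, 229, 249, 228, 236, 301, 303, 295, 307, 299, 294, 288, 299, 288, 292, 305, 292, 301, 299, 288, 309, 161, 122, 127, 99, 101, 118, 188, 282, 337, 334]
170 [247, 239, 248, 237, 251, 249, 235, 269, 303, 306, 310, 298, 302, 303, 295, 293, 307, 300, 303, 311, 299, 301, 298, 300, 298, 131, 136, 125, 116, 110, 205, 316, 343, 342]
176 [244, 240, 246, 240, 246, 250, 263, 318, 308, 306, 302, 304, 293, 312, 300, 291, 302, 302, 299, 303, 299, 309, 310, 299, 295, 249, 139, 109, 126, 115, 188, 306, 348, 345]
182 [220, 227, 219, 223, 208, 230, 296, 310, 306, 311, 303, 311, 300, 297, 313, 309, 311, 304, 306, 301, 310, 303, 306, 297, 310, 311, 247, 118, 115, 114, 200, 314, 340, 332]
col [(158, [36, 47, 69]), (160, [33, 47, 67]), (162, [101, 96, 101]), (164, [102, 103, 104]), (166, [94, 95, 99]), (188, [62, 74, 109]), (190, [23, 53, 109]), (192, [28, 57, 110]), (194, [31, 58, 112]), (216, [33, 58, 111]), (218, [32, 60, 115]), (220, [24, 55, 112]), (222, [42, 86, 153]), (224, [38, 86, 157]), (226, [42, 86, 158]), (356, [11, 44, 95]), (358, [10, 44, 92]), (360, [23, 48, 97]), (362, [15, 44, 92]), (364, [18, 43, 87]), (366, [11, 8, 15])]
```

```bash
cat > cmp.py <<'E'
import sys
from rackfit import *
n=sys.argv[1];o=pickle.load(open(f"pics/{n}.pkl","rb"));p=np.load("rack.npy")
im=cv2.imread(f"pics/{n}.png");h=cv2.cvtColor(im,cv2.COLOR_BGR2HSV)
m=cv2.inRange(h,(19,130,35),(36,255,255));m[:,:250]=0;m[:,400:]=0;m[:int(sys.argv[2])]=0;m[int(sys.argv[3]):]=0
m=cv2.morphologyEx(m,cv2.MORPH_CLOSE,np.ones((9,3),np.uint8))
k,l,s,c=cv2.connectedComponentsWithStats(m);print([s[i].tolist() for i in range(1,k) if s[i][4]>20])
print("pred strips far,near",proj(calibration("wrist"),camT("wrist",o),np.array(pts(p)).reshape(-1,3)).round(1).reshape(4,4).tolist())
for i in range(1,k):
    if s[i][4]>60:
        ys,xs=np.nonzero(l==i);a=np.polyfit(ys,xs,1);print("line x at",[(y,round(np.polyval(a,y),1)) for y in(ys.min(),ys.max())])
E
python3 cmp.py w4 130 235
```

```text
[[272, 141, 5, 20, 96], [293, 142, 5, 81, 353], [341, 142, 10, 81, 382], [361, 142, 11, 81, 390]]
pred strips far,near [[274.2, 140.6, 274.4, 221.4], [295.3, 140.6, 294.3, 221.4], [347.3, 140.7, 343.2, 221.4], [368.3, 140.8, 363.0, 221.4]]
line x at [(np.int64(141), np.float64(274.3)), (np.int64(160), np.float64(273.9))]
line x at [(np.int64(142), np.float64(295.3)), (np.int64(222), np.float64(294.6))]
line x at [(np.int64(142), np.float64(347.6)), (np.int64(222), np.float64(343.3))]
line x at [(np.int64(142), np.float64(368.4)), (np.int64(222), np.float64(363.1))]
```

Call:
apply_moves(
  moves=[
    [0, 0.057, 0, 0.0047, 0.0062, 0.01, -1],
    [0, 0, 0, 0, 0, 0.015, -1],
    [0, 0, 0, 0, 0, 0.015, -1],
    [0, 0, 0, 0, 0, 0.012, -1],
    [0, 0, 0, 0, 0, 0.008, -1],
    [0, 0, 0, 0, 0, 0.003, -1],
    [0, 0, 0, 0, 0, 0, -1],
    [0, 0, 0, 0, 0, 0, -1],
  ],
)

```text
clock: 8.43
tcp_pos: [0.4305, -0.1241, 0.2044]
orientation: [2.94, -0.408, 0.786]
contact_force: [0.3, 0.1, -1.5]
grip_width: 0.0092
gripper_force: 60.0
```

```bash
python3 go.py L 0.0
```

```text
8.4333 tcp [ 0.4305 -0.1241  0.2044] target [ 0.433  -0.1245  0.1994] delta tool [-0.0004 -0.0003  0.0055] turn units [-0.001  0.01  -0.001]
in slot frame x,y,foot height 0.0004 -0.0003 0.0055 F slot [-0.5  0.2 -1.4] moment tool [-0.02 -0.88  0.08] w 0.0092 q [ 0.65 -0.07 -0.55  2.43  0.22  0.25 -1.95]
```

Call:
apply_moves(
  moves=[
    [0, 0, 0, 0, -0.0002, 0.004, -1],
    [0, 0, 0, 0, 0, 0.004, -1],
    [0, 0, 0, 0, 0, 0.004, -1],
    [0, 0, 0, 0, 0, 0.004, -1],
    [0, 0, 0, 0, 0, 0.004, -1],
    [0, 0, 0, 0, 0, 0.004, -1],
    [0, 0, 0, 0, 0, 0.003, -1],
    [0, 0, 0, 0, 0, 0, -1],
  ],
)

```text
clock: 9.1
tcp_pos: [0.4439, -0.1274, 0.1814]
orientation: [2.94, -0.406, 0.788]
contact_force: [-0.7, -0.1, -2.1]
grip_width: 0.0094
gripper_force: 60.1
```

```bash
python3 go.py L 0.0; python3 snap.py w5
```

```text
9.1 tcp [ 0.4439 -0.1274  0.1814] target [ 0.433  -0.1245  0.1994] delta tool [-0.0008  0.0002 -0.0213] turn units [ 0.    -0.001  0.008]
in slot frame x,y,foot height 0.0008 0.0002 -0.0213 F slot [-1.6 -0.3 -1.5] moment tool [ 0.04 -0.84 -0.01] w 0.0094 q [ 0.7   0.02 -0.61  2.43  0.54  0.2  -2.27]
9.1 [ 0.4439 -0.1274  0.1814] x [ 0.834 -0.235  0.5  ] z [ 0.481 -0.136 -0.866] q [ 0.7   0.02 -0.61  2.43  0.54  0.2  -2.27] F [-0.7 -0.1 -2.1] w 0.0094 moved [-0.0001  0.      0.0001]
```

View pics/w5.png

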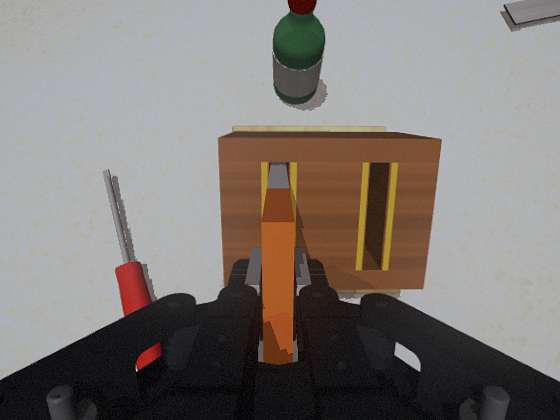

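Call:
apply_moves(
  moves=[
    [0, 0, 0, 0, 0, 0.003, -1],
    [0, 0, 0, 0, 0, 0.003, -1],
    [0, 0, 0, 0, 0, 0.003, -1],
    [0, 0, 0, 0, 0, 0.003, -1],
    [0, 0, 0, 0, 0, 0.003, -1],
    [0, 0, 0, 0, 0, 0.003, -1],
    [0, 0, 0, 0, 0, 0.003, -1],
    [0, 0, 0, 0, 0, 0, -1],
  ],
)

```text
clock: 9.82
tcp_pos: [0.454, -0.1303, 0.1632]
orientation: [2.94, -0.407, 0.788]
contact_force: [0.8, 1.2, -2.4]
grip_width: 0.0094
gripper_force: 60.1
```

```bash
python3 go.py L 0.0
```

```text
9.8167 tcp [ 0.454  -0.1303  0.1632] target [ 0.433  -0.1245  0.1994] delta tool [-0.0008  0.0001 -0.0423] turn units [ 0.    -0.002  0.006]
in slot frame x,y,foot height 0.0008 0.0001 -0.0423 F slot [-0.8  1.4 -2.3] moment tool [-0.02 -0.87 -0.02] w 0.0094 q [ 0.67  0.08 -0.6   2.43  0.88  0.19 -2.59]
```

Call:
apply_moves(
  moves=[
    [0, 0, 0, 0, 0, 0.002, -1],
    [0, 0, 0, 0, 0, 0.002, -1],
    [0, 0, 0, 0, 0, 0.002, -1],
    [0, 0, 0, 0, 0, 0.002, -1],
    [0, 0, 0, 0, 0, 0.002, -1],
    [0, 0, 0, 0, 0, 0.001, -1],
    [0, 0, 0, 0, 0, 0.001, -1],
    [0, 0, 0, 0, 0, 0, -1],
  ],
)

```text
clock: 10.48
tcp_pos: [0.4597, -0.1319, 0.1527]
orientation: [2.94, -0.407, 0.788]
contact_force: [0.2, 0.2, -2.1]
grip_width: 0.0093
gripper_force: 60.1
```

```bash
python3 go.py L 0.0
```

```text
10.4833 tcp [ 0.4597 -0.1319  0.1527] target [ 0.433  -0.1245  0.1994] delta tool [-0.0007  0.0001 -0.0543] turn units [-0.    -0.     0.004]
in slot frame x,y,foot height 0.0007 0.0001 -0.0543 F slot [-0.9  0.3 -1.9] moment tool [ 0.02 -0.9  -0.01] w 0.0093 q [ 0.64  0.12 -0.57  2.43  1.07  0.18 -2.78]
```

Call:
apply_moves(
  moves=[
    [0, 0, 0, 0, 0, 0.002, -1],
    [0, 0, 0, 0, 0, 0.002, -1],
    [0, 0, 0, 0, 0, 0.002, -1],
    [0, 0, 0, 0, 0, 0.001, -1],
    [0, 0, 0, 0, 0, 0.001, -1],
    [0, 0, 0, 0, 0, 0, -1],
    [0, 0, 0, 0, 0, 0, -1],
    [0, 0, 0, 0, 0, 0, -1],
  ],
)

```text
clock: 11.15
tcp_pos: [0.4634, -0.133, 0.1457]
orientation: [2.94, -0.407, 0.787]
contact_force: [-0.1, 0.9, -2.9]
grip_width: 0.0094
gripper_force: 60.1
```

```bash
python3 go.py L 0.0
```

```text
11.15 tcp [ 0.4634 -0.133   0.1457] target [ 0.433  -0.1245  0.1994] delta tool [-0.0005  0.0001 -0.0623] turn units [-0.002  0.002  0.003]
in slot frame x,y,foot height 0.0005 0.0001 -0.0623 F slot [-1.8  0.8 -2.3] moment tool [-0.04 -0.8  -0.01] w 0.0094 q [ 0.61  0.14 -0.54  2.43  1.19  0.18 -2.9 ]
```

Call:
apply_moves(
  moves=[
    [0, 0, 0, 0, 0, 0.001, -1],
    [0, 0, 0, 0, 0, 0.001, -1],
    [0, 0, 0, 0, 0, 0.001, -1],
    [0, 0, 0, 0, 0, 0.001, -1],
    [0, 0, 0, 0, 0, 0.001, -1],
    [0, 0, 0, 0, 0, 0.001, -1],
    [0, 0, 0, 0, 0, 0, -1],
    [0, 0, 0, 0, 0, 0, -1],
  ],
)

```text
clock: 11.82
tcp_pos: [0.4666, -0.1339, 0.1411]
orientation: [2.941, -0.407, 0.786]
contact_force: [0.1, 0.5, -1.7]
grip_width: 0.0093
gripper_force: 60.1
```

```bash
python3 go.py L 0.0
```

```text
11.8167 tcp [ 0.4666 -0.1339  0.1411] target [ 0.433  -0.1245  0.1994] delta tool [-0.0011  0.0001 -0.068 ] turn units [-0.004  0.012  0.005]
in slot frame x,y,foot height 0.001 0.0001 -0.068 F slot [-0.9  0.5 -1.5] moment tool [ 0.03 -0.81  0.02] w 0.0093 q [ 0.54  0.15 -0.47  2.43  1.25  0.17 -2.96]
```

Call:
apply_moves(
  moves=[
    [0, -0.05, -0.1, 0, 0, 0, -1],
    [0, -0.05, -0.1, 0, 0, 0, -1],
    [0, 0, 0, 0, 0, 0.001, -1],
    [0, 0, 0, 0, 0, 0.001, -1],
    [0, 0, 0, 0, 0, 0.001, -1],
    [0, 0, 0, 0, 0, 0, -1],
    [0, 0, 0, 0, 0, 0, -1],
    [0, 0, 0, 0, 0, 0, -1],
  ],
)

```text
clock: 12.48
tcp_pos: [0.4678, -0.1343, 0.1384]
orientation: [2.945, -0.376, 0.768]
contact_force: [0.0, -0.2, -2.9]
grip_width: 0.0093
gripper_force: 60.1
```

```bash
python3 go.py L 0.0; python3 -c "
from bench import telemetry as t;print(t.get_obs()['joints'])"
```

```text
12.4833 tcp [ 0.4678 -0.1343  0.1384] target [ 0.433  -0.1245  0.1994] delta tool [-0.0017 -0.0001 -0.0709] turn units [-0.004  0.113  0.203]
in slot frame x,y,foot height 0.0009 -0.0 -0.071 F slot [-1.4 -0.2 -2.5] moment tool [ 0.01 -0.83  0.02] w 0.0093 q [ 0.55  0.16 -0.49  2.43  1.2   0.18 -2.89]
[ 0.54997543  0.16135284 -0.4860148   2.42632273  1.20193797  0.17794711
 -2.88978439]
```

Call:
apply_moves(
  moves=[
    [0, 0, 0, 0, 0, 0.001, -1],
    [0, 0, 0, 0, 0, 0.001, -1],
    [0, 0, 0, 0, 0, 0.001, -1],
    [0, 0, 0, 0, 0, 0.0005, -1],
    [0, 0, 0, 0, 0, 0.0005, -1],
    [0, 0, 0, 0, 0, 0, -1],
    [0, 0, 0, 0, 0, 0, -1],
    [0, 0, 0, 0, 0, 0, -1],
  ],
)

```text
clock: 13.15
tcp_pos: [0.4698, -0.1349, 0.135]
orientation: [2.945, -0.376, 0.769]
contact_force: [0.1, 0.4, -2.2]
grip_width: 0.009
gripper_force: 60.1
```

```bash
python3 go.py L 0.0
```

```text
13.15 tcp [ 0.4698 -0.1349  0.135 ] target [ 0.433  -0.1245  0.1994] delta tool [-0.0018 -0.0001 -0.0749] turn units [-0.004  0.111  0.204]
in slot frame x,y,foot height 0.0009 -0.0 -0.0749 F slot [-1.1  0.5 -1.9] moment tool [ 0.05 -0.77  0.02] w 0.009 q [ 0.53  0.17 -0.47  2.43  1.26  0.18 -2.95]
```

Call:
apply_moves(
  moves=[
    [0, 0, -0.05, 0, 0, 0.0005, -1],
    [0, 0, -0.05, 0, 0, 0.0005, -1],
    [0, 0, 0, 0, 0, 0.0005, -1],
    [0, 0, 0, 0, 0, 0.0005, -1],
    [0, 0, 0, 0, 0, 0, -1],
    [0, 0, 0, 0, 0, 0, -1],
    [0, 0, 0, 0, 0, 0, -1],
    [0, 0, 0, 0, 0, 0, -1],
  ],
)

```text
clock: 13.82
tcp_pos: [0.4697, -0.135, 0.1342]
orientation: [2.943, -0.359, 0.768]
contact_force: [-22.9, 6.2, 28.2]
grip_width: 0.0095
gripper_force: 66.0
```

```bash
python3 go.py L 0.0;python3 snap.py w6
```

```text
13.8167 tcp [ 0.4697 -0.135   0.1342] target [ 0.433  -0.1245  0.1994] delta tool [-0.0013 -0.0002 -0.0756] turn units [0.004 0.102 0.313]
in slot frame x,y,foot height 0.0005 -0.0002 -0.0756 F slot [-6.5 -0.3 36.3] moment tool [ 0.09 -1.53  0.07] w 0.0095 q [ 0.51  0.17 -0.44  2.43  1.28  0.17 -2.96]
13.8167 [ 0.4697 -0.135   0.1342] x [ 0.847 -0.205  0.49 ] z [ 0.472 -0.134 -0.871] q [ 0.51  0.17 -0.44  2.43  1.28  0.17 -2.96] F [-22.9   6.2  28.2] w 0.0095 moved [-0. -0. -0.]
```

View pics/w6.png

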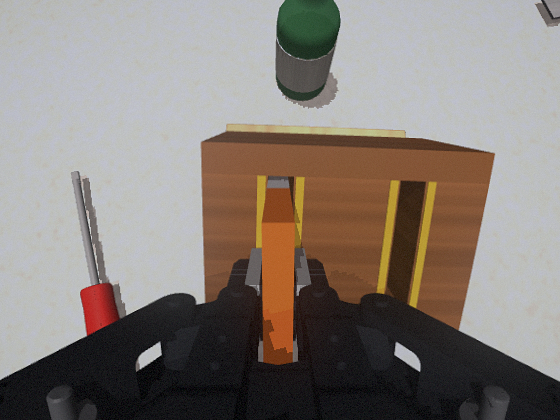

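Call:
apply_moves(
  moves=[
    [0, 0, 0, 0, 0, -0.0008, -1],
    [0, 0, 0, 0, 0, 0, -1],
    [0, 0, 0, 0, 0, 0, -0.6],
    [0, 0, 0, 0, 0, 0, -0.4],
    [0, 0, 0, 0, 0, 0, -0.1],
    [0, 0, 0, 0, 0, 0, -0.1],
    [0, 0, 0, 0, 0, 0, -0.1],
    [0, 0, 0, 0, 0, 0, -0.1],
  ],
  grip_force=20,
)

```text
clock: 14.53
tcp_pos: [0.4705, -0.1351, 0.1341]
orientation: [2.945, -0.361, 0.767]
contact_force: [-0.4, -0.0, 0.3]
grip_width: 0.0385
gripper_force: 0.0
```

Call:
apply_moves(
  moves=[
    [0, 0, 0, 0, 0, -0.005, -0.1],
    [0, 0, 0, 0, 0, -0.01, -0.1],
    [0, 0, 0, 0, 0, -0.015, -0.1],
    [0, 0, 0, 0, 0, -0.02, -0.1],
    [0, 0, 0, 0, 0, -0.02, -0.1],
    [0, 0, 0, 0, 0, -0.02, -0.1],
    [0, 0, 0, 0, 0, -0.01, -0.1],
    [0, 0, 0, 0, 0, 0, -0.1],
  ],
)

```text
clock: 15.2
tcp_pos: [0.4325, -0.127, 0.2055]
orientation: [2.938, -0.366, 0.768]
contact_force: [0.0, -0.2, 0.5]
grip_width: 0.0381
gripper_force: 0.0
```

```bash
python3 go.py L 0.0;python3 snap.py w7; python3 - <<'E'
from rackfit import *
from bench import grab_frame
o=pickle.load(open("pics/w7.pkl","rb"));C,X,Y,Z=frame(np.load("rack.npy"))
F=C+.032*Y-.075*Z
P=[F+sx*.035*X+sy*.005*Y+.14*Z for sx in(1,-1) for sy in(1,-1)]
print("pred top corners",proj(calibration("wrist"),camT("wrist",o),P).round(1).tolist())
cv2.imwrite("pics/end.png",grab_frame("top"))
E
```

```text
15.2 tcp [ 0.4325 -0.127   0.2055] target [ 0.433  -0.1245  0.1994] delta tool [-0.0031 -0.0027  0.0052] turn units [0.055 0.088 0.281]
in slot frame x,y,foot height 0.0033 -0.0026 0.0052 F slot [ 0.3 -0.2  0.4] moment tool [ 0.02 -0.5   0.01] w 0.0381 q [ 0.79 -0.06 -0.67  2.42  0.2   0.27 -1.89]
15.2 [ 0.4325 -0.127   0.2055] x [ 0.845 -0.209  0.492] z [ 0.472 -0.14  -0.871] q [ 0.79 -0.06 -0.67  2.42  0.2   0.27 -1.89] F [ 0.  -0.2  0.5] w 0.0381 moved [ 0.0001 -0.0002 -0.0007]
pred top corners [[264.8, 178.1], [284.0, 178.6], [262.6, 297.5], [279.9, 297.9]]
```

View pics/w7.png

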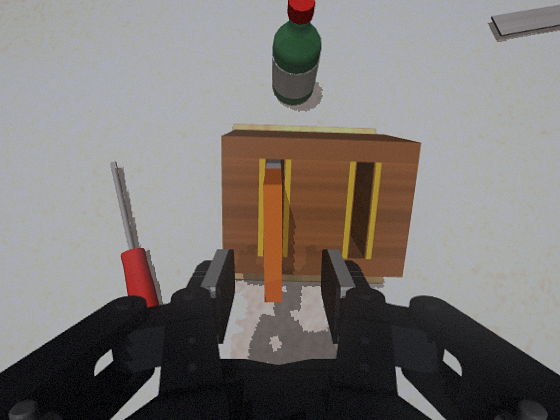

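```bash
python3 -c "
from bench import order;print(order.hand_in())"
```

```text
the job is handed in; nothing more can be done
None
```

The plate is fully home in the left slot with the orange grip up: I held it until it met the floor about 75 mm down, let go, and backed the gripper clear. I handed in at 15 s without touching the oil bottle, screwdriver or tape measure, and the hand-in returned no verdict.

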